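# Tuck the cover of the polished-parts case under its lip

## Task

Close the cover of the small grey case so that polishing dust stays off the brass fittings: with a fingertip, push the standing yellow flap over until it lies flat, then, keeping it pressed down, push it by its black thumb step until its free edge is tucked fully home under the red lip, so that it stays shut by itself. Touch and push only: grasp and lift nothing, and leave the jar, the loose brass fitting and the felt wheel undisturbed.

Things in the scene. Friction and masses are not known exactly. Their poses are not given: they have to be found in the camera images.
- case: grey open case fixed to the bench, 110 mm wide (y), from x = -65 to +80 mm, walls 47 mm high; feet reach 73 mm either side. Origin on the bench, mid-width. Its +x points from the flap's hinge to the red lip, the way the flap is folded and pushed. Hinge line along y at x = -60, z = 47 mm. The flat flap's upper face is at z = 50 mm. +x lies within 0.7 rad of straight away from the robot
- lip (a point): middle of the lower inner edge of the fixed red lip, in the case frame at x = 55 mm, z = 53 mm. The lip is a 5 mm thick strip (z = 53 to 58 mm) that overhangs from there to x = 80 mm over the whole width. It leaves 3 mm above the flap when that is pressed flat; a pushed-back flap clears it by 5 mm as it folds down
- flap_edge (a point): middle of the free edge of the yellow flap, on its outer face (the face that is up when it is flat). The flap is a stiff plate 110 mm from hinge line to free edge, 106 mm wide, 3 mm thick, 80 g. Moves with the flap
- thumb_step (a point): middle of the foot of the black thumb step on the flap's outer face, 72 mm from the hinge line, 38 mm from the free edge; moves with the flap. It is 60 mm wide (along the hinge) and rises 8 mm; its square face looks to the hinge, the other side slopes down to end 92 mm from the hinge line. Press the bare flap just on its hinge side and push against it
- flap_hinge (a joint): angle of the flap, rad: 0 = flat on the case (stop), 1.57 = upright, 2.0 = leaning back (stop). It starts standing at 1.45 to 1.9. A weak spring (0.08 N m/rad, rest at 1.7, friction 0.03 N m) lifts a flat flap again unless the lip retains it; 1 to 3 N at the thumb step hold it flat. Tucked and let go it rises to about 0.03, against the lip's underside
- flap_slide (a joint): travel of the flap and its hinge pin in the hinge slots along the case's +x, m: 0 = pushed back (start), 0.016 = fully home, edge 11 mm under the lip (stop). It takes about 3 N to slide and stays where it is left
- paste_jar: loose jar, 56 mm diameter, 55 mm high, origin at the centre of its underside; stands near the case, leave alone
- fitting: loose brass fitting, 28 mm square, 36 mm high with its spigot, origin at the centre of its underside; leave alone
- felt_wheel: loose white felt wheel, 72 mm diameter, 26 mm high, lying flat, origin at the centre of its underside; leave alone
Mind the look-alikes: they are no part of the job. Of the things like the case, leave any that is purple; of the rest the larger one is meant.

How it is judged:
By the outcome, as a careful person would: the job done as asked, in the order asked, and still so for the second after the job is handed in, with the robot touching nothing.
It also fails if it takes over 42 s, if anything falls off the work surface, if the arm or the gripper's body presses on something with over 40 N, if the wrist force passes 120 N, or if a joint passes its speed limit or range.

## Robot

A 6-joint arm with a two-finger parallel gripper is mounted at the origin on the work surface. World frame = base frame: x ahead of the robot, y to its left, z up, the work surface at z = 0. Lengths are in mm, angles in rad, forces in N, time in s.
With the tool pointing down it reaches from about 150 to 775 mm from the base axis. Payload 6.1 kg.
Tool frame: the origin (TCP) lies between the finger pads; the fingertips stand manip.finger_overhang ahead of it and the grasp point (between the pads) lies 11 mm behind it (manip.finger_overhang is the distance from the TCP to the fingertips, in mm); z points along the fingers, y is the line along which they close (so a half turn about z gives the same grasp; the last joint's range is limited). The gripper opens to 85 mm and grips with 20 to 120 N. Pads are 22 mm wide; open, the fingers measure 114 mm over their backs; the gripper's body (76 mm by 85 mm) begins 54 mm behind the grasp point. The pads swing forward as they close: fully open they stand 13 mm farther back than shut.
Start: joints at [-1.193, 0.126, -0.04, 1.405, 0, 1.571], TCP at [193.652, -487.962, 239.295] pointing down, gripper open.
Joint ranges: [-2.72, 2.72], [-0.95, 1.95], [-1.27, 1.35], [-1.78, 2.02], [-1.46, 1.47], [-3.14, 3.14]. Speed limits (rad/s): [2.39, 2.39, 3.01, 3.14, 3.14, 3.14].

## Interface

Orientations are given as a unit quaternion [w, x, y, z].
In Python, from bench import manip gives the robot as it stands. Calls block until the motion is done:
- manip.movep(position, orientation): joint-space move of the TCP to a pose.
- manip.movel(position, attitude=None, v=150, f_stop=None): straight line of the TCP; attitude=None keeps the orientation; v is the mean speed in mm/s. With f_stop (N) it stops when the force on the tool has changed by that much, and returns True; else False.
- manip.set_joints(angles): joint-space move.
- manip.move_gripper(opening): finger opening in mm; the grip force is fixed at half the most; returns when the fingers have stopped.
- manip.hold(seconds).
- manip.inverse_kinematics(position, orientation): joint angles nearest the present ones, or None.
- manip.read_state(): the state.
- manip.get_image(name): name is "side" or "top" or "wrist"; returns the picture (420x560x3 uint8, red, green, blue); there is no depth.
- manip.calibration(name): a dict with "fx", "fy", "cx", "cy" (pixels), "view" (4x4, takes a point from world to camera coordinates); the wrist camera has in their place "tool_from_camera" (4x4, takes a point from camera to tool coordinates, whose origin is the TCP and whose axes are the flange's). Camera axes: x right, y up, looking along -z (the intrinsics and any distortion apply to the point x, -y, -z); pixel columns grow to the right and rows downward; lengths in mm; the calibration is good to about 2 mm. A picture is of the moment at which its call begins: read the wrist's pose just before it. calibration takes no time and is no camera call.
A pose or a line that the arm cannot do raises manip.PlanningError and nothing moves.
- manip.sign_off(): hands the job in; it is judged then, once.
Trained networks look in the newest picture that a camera, given by its name, has taken for a name from the list of things; names that differ only in an ending like _2 or _b are one class to them, and where a whole thing is asked for, a point or a joint stands for the part that bears it (a point fixed in the world has none). Each returns a list of dicts, best first, with "score" (0 to 1); they miss things now and then, are a little off and sometimes report something else, mostly with a low value. They report only what shows in the picture. A call takes as long as a camera call. They do not tell look-alikes from the thing itself.
- manip.boxes_of(camera, query): "box" ([left, top, width, height] in pixels, round what is visible of it).
- manip.masks_of(camera, query): "pixels" (420x560 bool, what is visible of it) and "box" ([left, top, width, height] in pixels, round what is visible of it).
The state is a dict: "t": time; "qpos": joint angles; "qvel": joint speeds; "effort": joint torques, N m; "position": TCP position; "tcp_rot": TCP orientation; "force": force on the tool from outside, world axes, zero at the start; "ft_torque": the same for the moment, N m; "gripper_width": finger opening in mm; "grip_force": force on a finger pad.
Only numpy, scipy, OpenCV 4.12 (cv2) and the standard library are available. Lean on these libraries where they do the work, as an engineer would, in place of code of your own. Each camera call takes 0.05 s, during which the arm holds its last target. There are 200 camera calls.

## Working session

There is one attempt and no reset: what is moved stays moved. The work goes in short steps, each a Python script; the robot and the scene stay as the last script left them, time stands still between calls to the robot, and variables do not carry over. Pictures are saved under pics/ and viewed, at most 10 in all, crops included, and the job is handed in when it is done.

```bash
mkdir -p pics
python3 - <<'E'
from bench import manip
import cv2,numpy as np
for n in ("top","side"):
    im=manip.get_image(n); cv2.imwrite(f"pics/{n}0.png",im[:,:,::-1])
    c=manip.calibration(n); print(n,{k:(np.round(v,3).tolist()) for k,v in c.items()})
    for q in ("case","flap_edge"):
        print(q,[(np.round(b["box"]).tolist(),round(b["score"],2)) for b in manip.boxes_of(n,q)])
s=manip.read_state(); print(s["t"],s["tcp_rot"],manip.finger_overhang)
E
```

```text
top {'fx': 470.262, 'fy': 470.262, 'cx': 279.1, 'cy': 202.358, 'view': [[0.045, -0.999, 0.002, -38.394], [0.977, 0.045, 0.209, -559.153], [-0.209, -0.007, 0.978, -978.438], [0.0, 0.0, 0.0, 1.0]]}
case [([289.0, 262.0, 66.0, 80.0], 0.83), ([290.0, 152.0, 74.0, 83.0], 0.75), ([375.0, 194.0, 50.0, 58.0], 0.64)]
flap_edge [([382.0, 209.0, 42.0, 38.0], 0.93), ([296.0, 273.0, 55.0, 58.0], 0.86), ([309.0, 214.0, 57.0, 20.0], 0.79)]
side {'fx': 508.069, 'fy': 508.069, 'cx': 275.355, 'cy': 209.666, 'view': [[0.697, -0.717, 0.025, -399.154], [0.346, 0.367, 0.864, -236.024], [-0.628, -0.593, 0.503, -785.688], [0.0, 0.0, 0.0, 1.0]]}
case [([189.0, 240.0, 96.0, 90.0], 0.74), ([274.0, 195.0, 71.0, 62.0], 0.72), ([331.0, 277.0, 48.0, 40.0], 0.52)]
flap_edge [([278.0, 193.0, 52.0, 55.0], 0.98), ([195.0, 250.0, 79.0, 48.0], 0.64)]
0.3 [-2.96533371e-04  9.82211375e-01  1.87778392e-01 -5.07819164e-05] 8.0
```

View pics/top0.png

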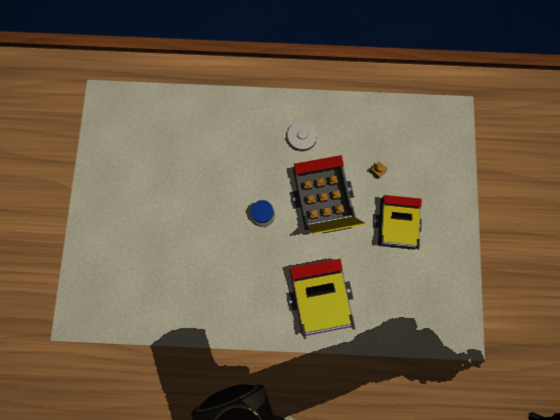

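View pics/side0.png

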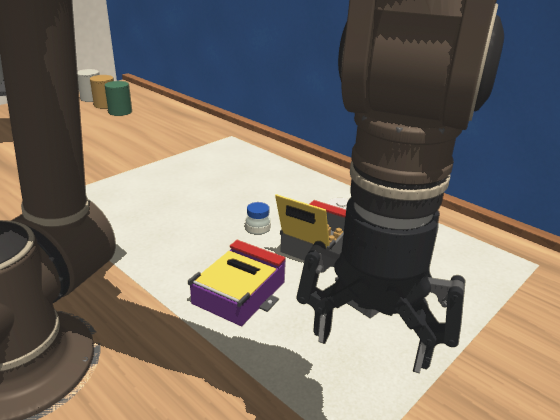

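The top view shows the case to close at about (325,195), with its flap standing and a red lip at (319,165). The purple case is at (320,298) and the smaller closed one is at (402,222). The blue jar is at (262,212). I'll zoom in on the target.

Run:
```python
import cv2
im=cv2.imread("pics/top0.png")[145:245,280:370]
cv2.imwrite("pics/crop1.png",cv2.resize(im,None,fx=6,fy=6,interpolation=cv2.INTER_CUBIC))
```

```text
(no output)
```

View pics/crop1.png

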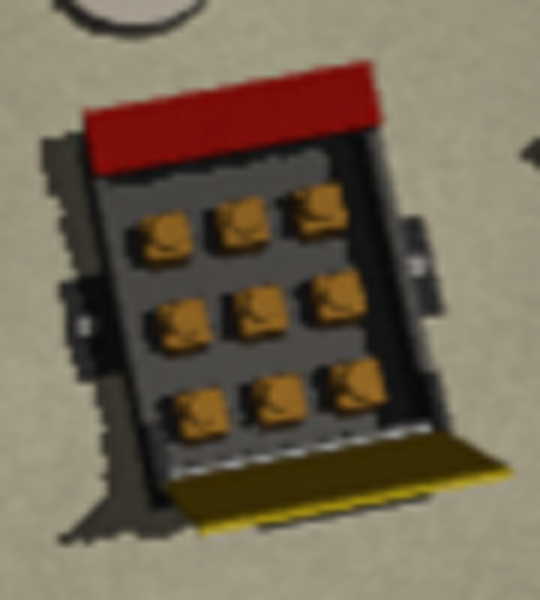

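```bash
cat > h.py <<'E'
import numpy as np
from bench import manip
from scipy.optimize import least_squares
def proj(c,P):
    P=np.c_[P,np.ones(len(P))]@np.array(c["view"]).T
    return np.c_[c["cx"]+c["fx"]*P[:,0]/-P[:,2], c["cy"]-c["fy"]*P[:,1]/-P[:,2]]
def w(p,P):
    P=np.atleast_2d(np.array(P,float)); c,s=np.cos(p[2]),np.sin(p[2])
    return np.c_[p[0]+c*P[:,0]-s*P[:,1],p[1]+s*P[:,0]+c*P[:,1],P[:,2]]
def edge(a,r=110,off=3,s=0): return -60+s+r*np.cos(a)-off*np.sin(a),47+r*np.sin(a)+off*np.cos(a)
E
python3 - <<'E'
from h import *
c=manip.calibration("top")
uv=np.array([(86,112),(371,62),(380,122),(97,174),(200,532),(512,470)])/6+[279.6,144.6]
def f(p):
    x,z=edge(p[3])
    return (proj(c,w(p,[(80,55,58),(80,-55,58),(55,-55,58),(55,55,58),(x,53,z),(x,-53,z)]))-uv).ravel()
r=least_squares(f,[500,-50,0,1.7]);print(r.x,r.fun.round(2))
x,z=edge(r.x[3]);print(x,z,w(r.x,[(0,0,0),(-130,0,160)]))
E
```

```text
[ 5.86649815e+02 -1.12936870e+02  2.30973844e-01  1.86925044e+00] [-0.48 -0.03 -0.17 -0.3   0.68  0.16 -0.18  0.18 -0.06 -0.3   0.18  0.29]
-95.21210822875764 151.25501155381573 [[ 586.64981478 -112.93686991    0.        ]
 [ 460.10210534 -142.69719981  160.        ]]
```

```bash
cat >> h.py <<'E'
from scipy.spatial.transform import Rotation as Ro
P=np.array([586.65,-112.94,0.231])
def pose(xc,zc,t,flip=-1,y=0):
    """front corner of the fingertip at case (xc,y,zc), tool leaning back by t"""
    d=np.array([np.sin(t),0,-np.cos(t)]); f=np.array([np.cos(t),0,np.sin(t)])
    tcp=np.array([xc,y,zc])-11*f-manip.finger_overhang*d
    ty=np.array([0,flip,0.]); R=np.c_[np.cross(ty,d),ty,d]
    q=(Ro.from_euler("z",P[2])*Ro.from_matrix(R)).as_quat()
    return w(P,tcp)[0],q[[3,0,1,2]]
def sweep(a,off=3,R=58): return pose(*edge(a,R,off),max(0,a-0.9))
E
python3 - <<'E'
from h import *
for a,o in [(1.9,60),(1.9,25),(1.9,3),(1.5,3),(1.,3),(.5,3),(0,3)]:
    for flip in (1,-1):
        q=manip.inverse_kinematics(*pose(*edge(a,58,o),max(0,a-.9),flip)); print(a,o,flip,pose(*edge(a,58,o),max(0,a-.9),flip)[0].round(0),None if q is None else np.round(q,2))
E
```

```text
1.9 60 1 [ 442. -147.   78.] [-0.77 -0.28 -1.19 -0.04  0.79 -0.71]
1.9 60 -1 [ 442. -147.   78.] [-0.77 -0.28 -1.19 -0.04  0.79  2.44]
1.9 25 1 [ 475. -139.   89.] [-0.68 -0.26 -1.16 -0.09  0.73 -0.61]
1.9 25 -1 [ 475. -139.   89.] [-0.68 -0.26 -1.16 -0.09  0.73  2.53]
1.9 3 1 [ 495. -135.   96.] [-0.63 -0.24 -1.14 -0.12  0.69 -0.56]
1.9 3 -1 [ 495. -135.   96.] [-0.63 -0.24 -1.14 -0.12  0.69  2.58]
1.5 3 1 [ 516. -130.  105.] [-0.44 -0.17 -0.78  0.47  0.36 -0.58]
1.5 3 -1 [ 516. -130.  105.] [-0.44 -0.17 -0.78  0.47  0.36  2.57]
1.0 3 1 [ 545. -123.  104.] [-0.25  0.15 -0.31  1.02  0.05 -0.47]
1.0 3 -1 [ 545. -123.  104.] [-0.25  0.15 -0.31  1.02  0.05  2.67]
0.5 3 1 [ 566. -118.   85.] [-0.21  0.27 -0.21  1.1   0.   -0.44]
0.5 3 -1 [ 566. -118.   85.] [-0.21  0.27 -0.21  1.1   0.    2.71]
0 3 1 [ 574. -116.   58.] [-0.2   0.3  -0.23  1.04  0.   -0.43]
0 3 -1 [ 574. -116.   58.] [-0.2   0.3  -0.23  1.04  0.    2.71]
```

```bash
cat >> h.py <<'E'
def sweep(a,off=3,dz=0):
    t=float(np.clip(a-0.9,0,.7)); x,z=edge(a,58+5*(t/.7),off); return pose(x,z+dz,t,1)
E
python3 - <<'E'
from h import *
import cv2
W=[sweep(1.87,28,90),sweep(1.87,28)]+[sweep(a) for a in (1.87,1.7,1.5,1.3,1.1,.9,.7,.5,.35,.2)]
Q=[manip.inverse_kinematics(*x) for x in W]; print([None if q is None else np.round(q,2)[2] for q in Q], [x[0].round() for x in W[:3]])
assert all(q is not None for q in Q)
manip.move_gripper(0)
manip.movep(*W[0])
manip.movel(*W[1],v=100)
s=manip.read_state();print(s["t"],s["force"].round(1),s["gripper_width"])
im=manip.get_image("side");cv2.imwrite("pics/s1.png",cv2.resize(im[130:330,150:450,::-1],None,fx=2.5,fy=2.5))
E
```

```text
[np.float64(-0.76), np.float64(-0.92), np.float64(-0.89), np.float64(-0.87), np.float64(-0.78), np.float64(-0.59), np.float64(-0.41), np.float64(-0.21), np.float64(-0.21), np.float64(-0.21), np.float64(-0.21), np.float64(-0.22)] [array([ 471., -140.,  188.]), array([ 471., -140.,   98.]), array([ 494., -135.,  105.])]
4.0417 [0.6 0.  1.1] -0.3681021348482886
```

View pics/s1.png

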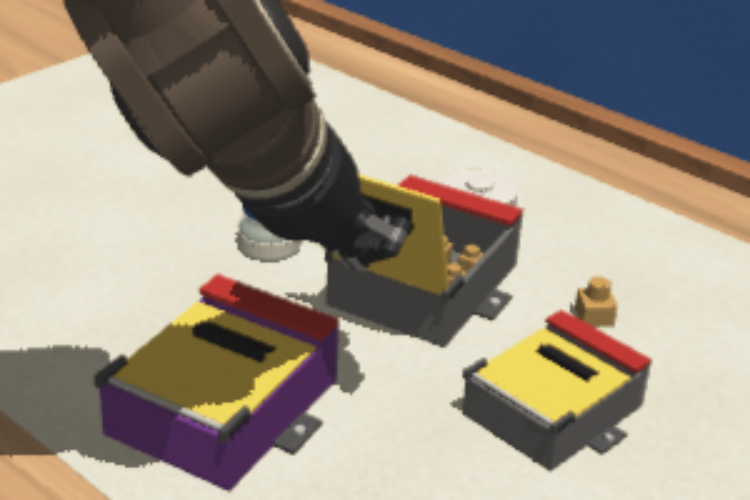

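The fingertip is close behind the flap, near the thumb step, and clear of the jar and the purple case. Next I'll sweep the flap down.

Run:
```python
from h import *
import cv2
for a in (1.87,1.7,1.5,1.3,1.1,.9,.7,.5,.35,.2,.1):
    hit=manip.movel(*sweep(a),v=90,f_stop=12)
    s=manip.read_state();print(a,hit,round(s["t"],1),s["force"].round(1))
    if hit: break
im=manip.get_image("side");cv2.imwrite("pics/s2.png",cv2.resize(im[130:330,150:450,::-1],None,fx=2.5,fy=2.5))
```

```text
1.87 False 4.5 [-0.4  0.   0.2]
1.7 False 4.8 [-0.6  0.6  0.6]
1.5 False 5.1 [ 0.3  0.2 -1. ]
1.3 False 5.4 [-0.4 -0.   0. ]
1.1 False 5.8 [-0.2  0.4  0.1]
0.9 False 6.1 [-0.1 -0.7 -0.1]
0.7 False 6.4 [ 0.6 -0.9  0.1]
0.5 False 6.7 [-1.7 -1.1  1.2]
0.35 False 6.9 [-0.7  0.2  0.6]
0.2 False 7.2 [ 0.5 -0.1  0.3]
0.1 False 7.4 [-0.6  0.1  0.6]
```

View pics/s2.png

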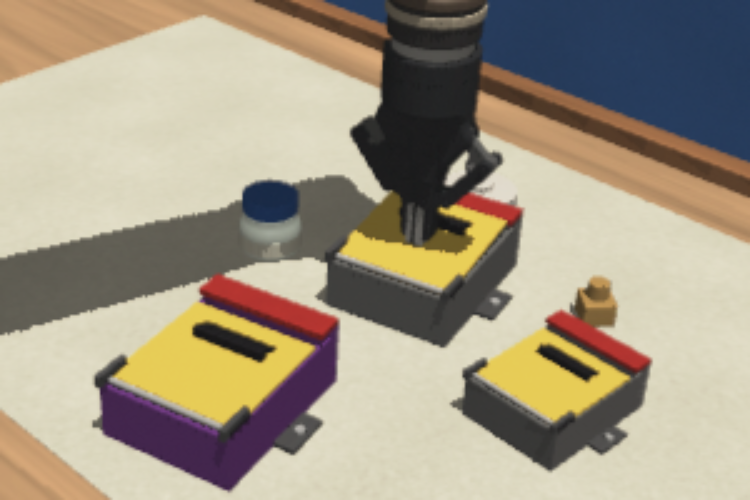

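The flap is nearly flat under the fingertip, and the tip sits on bare flap on the hinge side of the step. Next I'll press it down and push it forward.

Run:
```python
from h import *
import cv2
def st(n):
    s=manip.read_state();p=s["position"]-w(P,(0,0,0))[0];c,sn=np.cos(P[2]),np.sin(P[2])
    F=s["force"];print(n,round(s["t"],1),"front x",round(c*p[0]+sn*p[1]+11,1),"tip z",round(p[2]-8,1),"F",round(c*F[0]+sn*F[1],1),F.round(1));return p[2]-8
h=manip.movel(*pose(-2,44,0,1),v=15,f_stop=5); z=st(f"press {h}")
h=manip.movel(*pose(34,z,0,1),v=20,f_stop=18); st(f"push {h}")
manip.hold(.3); st("hold")
im=manip.get_image("top");cv2.imwrite("pics/t3.png",cv2.resize(im[145:245,280:380,::-1],None,fx=6,fy=6,interpolation=cv2.INTER_CUBIC))
```

```text
press True 8.0 front x -1.8 tip z 49.4 F -0.1 [-0.5  1.7  8.2]
push True 9.7 front x 27.3 tip z 48.8 F -2.4 [-2.  -1.8  8. ]
hold 10.0 front x 27.3 tip z 48.8 F -1.8 [-1.7 -0.5  6.9]
```

View pics/t3.png

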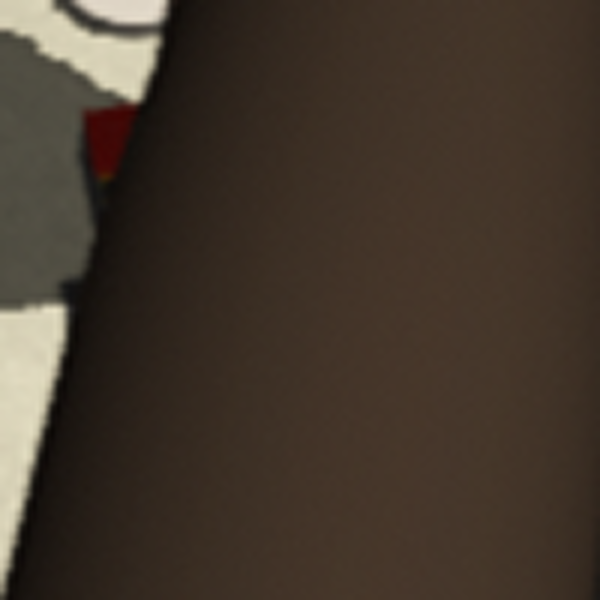

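The arm hides the case in this view. The tip stopped against resistance at about the expected home position (27.3 mm, 28 expected). I'll push once more, a bit harder, to make sure.

Run:
```python
from h import *
import cv2
def st(n):
    s=manip.read_state();p=s["position"]-w(P,(0,0,0))[0];c,sn=np.cos(P[2]),np.sin(P[2])
    F=s["force"];print(n,round(s["t"],1),"front x",round(c*p[0]+sn*p[1]+11,1),"tip z",round(p[2]-8,1),"F",round(c*F[0]+sn*F[1],1),F.round(1))
h=manip.movel(*pose(36,48.8,0,1),v=15,f_stop=25); st(f"push {h}")
manip.movel(*pose(24,51,0,1),v=40); st("back")
manip.movel(*pose(20,120,0,1),v=100); manip.movel(*pose(-60,220,0,1),v=200)
manip.movep([300,-350,280],manip.read_state()["tcp_rot"]); st("away")
im=manip.get_image("top");a=cv2.resize(im[145:245,280:370,::-1],None,fx=4.4,fy=4.4,interpolation=cv2.INTER_CUBIC)
im=manip.get_image("side");b=cv2.resize(im[180:270,240:330,::-1],(396,440),interpolation=cv2.INTER_CUBIC)
cv2.imwrite("pics/f4.png",np.hstack([a,b]))
```

```text
push True 10.7 front x 27.5 tip z 48.4 F -3.8 [-4.   0.2  9.9]
back 10.9 front x 23.9 tip z 51.1 F 0.7 [ 0.9 -0.6  1.9]
away 13.8 front x -321.6 tip z 271.4 F 0.1 [ 0.1 -0.2  0.4]
```

View pics/f4.png

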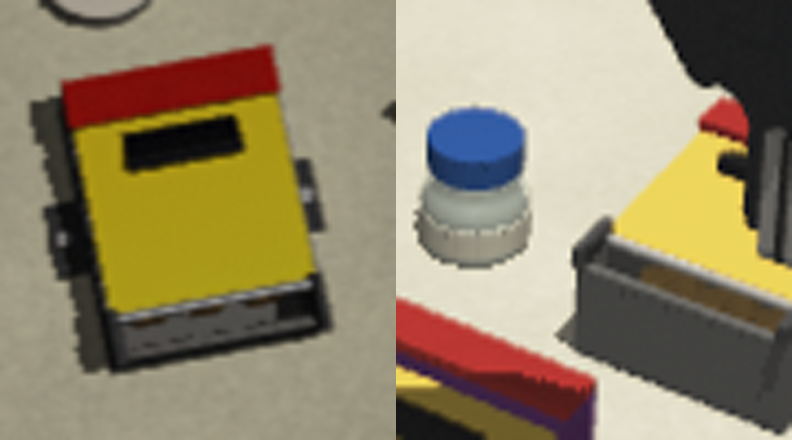

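The flap lies flat with its edge under the red lip, and the jar hasn't moved. Before handing in I'll check the slide travel from the image, using the step's face and the flap's hinge edge.

Run:
```python
from h import *
c=manip.calibration("top")
# step foot (hinge side) and flap hinge-end corners
for (u,v),(r,y,z) in {(127,171):(72,30,50.),(243,151):(72,-30,50.),(106,311):(0,53,50.),(309,276):(0,-53,50.)}.items():
    uv=np.array([u,v])/4.4+[279.6,144.6]
    f=lambda s:(proj(c,w(P,[(-60+r+s[0],y+s[1],z)]))-uv).ravel()
    print(least_squares(f,[10,0]).x.round(1))
```

```text
[17.7  0.2]
[17.1 -0.2]
[20.4  1.9]
[19.2  3.6]
```

Both step corners read about 17 mm of travel. Within measuring error that is fully home (16 mm), and it agrees with the hard stop I felt.

```bash
python3 -c "
from bench import manip
print(manip.sign_off())"
```

```text
the job is handed in; nothing more can be done
None
```

The case is closed: the flap was pushed flat, slid fully home by its thumb step and stayed tucked under the red lip after the arm withdrew; the job is handed in at about 14 s, and the gripper stayed clear of the other items.

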